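# Drive out a bushing with a drift and sort it on the gauge pin

### The arm

A 6-joint arm with a two-finger parallel gripper is mounted at the origin on the work surface. World frame = base frame: x ahead of the robot, y to its left, z up, the work surface at z = 0. Lengths are in m, angles in rad, forces in N, time in s.
With the tool pointing down it reaches from about 0.325 to 0.775 m from the base axis. Payload 5.5 kg.
Tool frame: the origin (TCP) lies between the finger pads; the fingertips stand manip.tips_ahead ahead of it and the grasp point (between the pads) is the TCP (manip.tips_ahead is the distance from the TCP to the fingertips, in m); z points along the fingers, y is the line along which they close (so a half turn about z gives the same grasp; the last joint's range is limited). The gripper opens to 85 mm and grips with 20 to 120 N. Pads are 22 mm wide; open, the fingers measure 114 mm over their backs; the gripper's body (76 mm by 85 mm) begins 54 mm behind the grasp point. The pads swing forward as they close: fully open they stand 13 mm farther back than shut.
Start: joints at [1.142, 0.091, 1.231, -0, 1.82, -0.057], TCP at [0.218, 0.559, 0.25] pointing down, gripper open.
Joint ranges: [-2.87, 2.87], [-0.86, 2.18], [0.17, 2.46], [-1.51, 4.65], [0.06, 2.69], [-2.65, 2.65]. Speed limits (rad/s): [2.57, 2.57, 3.01, 3.14, 3.14, 3.14].

### API

Orientations are given as a rotation vector (axis times angle).
In Python, from station import manip, get_image, boxes_of, place_of gives the robot as it stands.
- The arm moves only by the shell command python3 -m creep 'ROWS'. ROWS is JSON, a list of rows, each an object of numbers: "claw": the opening, from 0 (shut) to 1 (fully open); "dx", "dy", "dz": the shift along the world's x, y, z in mm; "roll": the turn about the world's z in rad. A call has 1 to 12 rows; each row is the pose to reach, as a shift and turn from the pose commanded when the call began; what a row does not reach only later rows make up. A row lasts 1/10 s, in which the tool goes at most 50 mm and 8.59 degrees, less where a joint would pass 70% of its speed; a pose out of reach is approached as far as the arm can. A call with a gripper value outside its range is refused whole. The fingers move at their own pace and stop on an object; the grip force is fixed at half the most. Time passes only in rows, so rows that repeat a pose let the fingers close. It gives the time, the measured TCP pose, the force, the opening and the grip force at its end, in the units of the state.
- manip.get_state(): the state, without advancing time (a new reading comes with each control period).
- get_image(name): name is "scene" or "side" or "wrist"; returns a dict with "frame" (480x640x3 uint8, blue, green, red), "fx", "fy", "cx", "cy" (pixels), "dist" ([k1, k2, p1, p2, k3] as OpenCV has them; the pictures are not rectified), "cam_to_world" (4x4, takes a point from camera to world coordinates). Camera axes: x right, y down, z forward; pixel columns grow to the right and rows downward; lengths in m; the calibration is good to about 2 mm. A picture is of the moment at which its call begins. There is no depth.
- manip.job_done(): hands the job in; it is judged then, once.
Trained networks look in a picture, given as the dict that the camera call returned (one of the last four; its "shot" number tells which), for a name from the list of things; names that differ only in an ending like _2 or _b are one class to them, and where a whole thing is asked for, a point or a joint stands for the part that bears it (a point fixed in the world has none). Each returns a list of dicts, best first, with "confidence" (0 to 1); they miss things now and then, are a little off and sometimes report something else, mostly with a low value. They report only what shows in the picture. A call takes as long as a camera call. They do not tell look-alikes from the thing itself.
- boxes_of(picture, name): "extent" ([centre column, centre row, width, height] in pixels, round what is visible of it).
- place_of(picture, name): "xy" ([column, row] in pixels: a listed point, or the origin of a listed thing).
The state is a dict: "clock": time; "joint_pos": joint angles; "qd": joint speeds; "tau": joint torques, N m; "position": TCP position; "tcp_rot": TCP orientation; "wrist_force": force on the tool from outside, world axes, zero at the start; "moment": the same for the moment, N m; "opening": opening from 0.0 (shut) to 1.0 (fully open); "gripper_force": force on a finger pad.
Only numpy, scipy, OpenCV 4.12 (cv2) and the standard library are available. Lean on these libraries where they do the work, as an engineer would, in place of code of your own. Each camera call takes 0.05 s, during which the arm holds its last target. There are 200 camera calls.

### The job

Take the aluminium drift from its wooden rest and use it to drive the bushing out of the work bore (the one with the rails and brass gauge pin in line) and straight on along the rails against the gauge pin. If the bushing slides over the pin all the way to its shoulder, lay it in the red bin; if it stops at the pin's tip, do not force it and lay it in the yellow bin; and put the drift back in its rest. Leave the other bushing seated in its bore and do not disturb the oil can, bolt cup or wrench.

Things in the scene. Friction and masses are not known exactly. Their poses are not given: they have to be found in the camera images.
- fixture: grey bearing carrier on a steel jig plate, fixed. Origin on the bench under the work bore's middle; x = direction the bushing leaves, y left, z up. Block: x -18 to 18 mm, y -88 to 28, 116 high. Two through bores along x, axes 90 mm above the bench: work bore at y = 0, neighbour bore at y = -60 mm. Jig plate 10 mm thick, 40 mm wide, to x = 124 mm
- bore_entry (a point): centre of the work bore's mouth on the entry face, where the drift goes in; fixture (-18, 0, 90) mm. The first 6 mm is a shoulder hole of 28 mm diameter, so the bushing can leave only at the other end; then a 33 mm bore, 30 mm long, which the bushing fills (its centre at fixture x = 3 mm)
- bore_exit (a point): centre of the work bore's mouth on the exit face; fixture (18, 0, 90) mm. Spring jaws hold the bushing tight in the bore: about 10 N (7 to 15) slides it, until it has moved some 25 mm; they close in only 1 mm behind it, so the drift still passes
- rails (a point): middle of the path along two round steel rails from the bore's exit (fixture x = 18 mm) to the pin's shoulder (x = 88); point on the axis of a bushing lying on them, 88.8 mm above the bench, fixture x = 53 mm. Rails 26 mm wide over all, on a 22 mm wide post. The bushing slides along them with 1 to 2 N and does not roll off
- pin_tip (a point): free tip of the brass gauge pin: fixed, level, 16 mm diameter, 26 mm long, pointing at the work bore in line with the rails; fixture (62, 0, 88.8) mm. Its shoulder is at fixture x = 88. The 19 mm hole slides on until the bushing's centre is at x = 73 mm; the 13 mm hole stops hard at the tip, centre at x = 47 mm. 5 N shows it
- gauge_pin: the same gauge pin; origin at its root on the shoulder, axes as the fixture's. The shoulder is a 25 mm disc, its top 101 mm above the bench, on a 24 mm wide post
- bushing_a_center (a point): brass-coloured bushing, a tube lying along the fixture's x (own x = its axis); outside diameter 32 mm, length 30 mm, 0.11 to 0.22 kg; point at its centre. The two look alike outside: one has a 19 mm hole, the other 13 mm; which is which shows only in the test. One starts in the work bore, the other in the neighbour bore: tell by position.
- bushing_b_center (a point): brass-coloured bushing, a tube lying along the fixture's x (own x = its axis); outside diameter 32 mm, length 30 mm, 0.11 to 0.22 kg; point at its centre. The two look alike outside: one has a 19 mm hole, the other 13 mm; which is which shows only in the test. One starts in the work bore, the other in the neighbour bore: tell by position.
- drift_center (a point): drift: plain round aluminium rod, 22 mm diameter, 220 mm long, axis along own x, both ends flat and alike, two thin red bands 30 mm either side of its middle; point at its centre. About 0.22 kg. At the start it lies level in the rest
- rest: wooden rest fixed to the bench, origin under its centre, x along the drift; base 160 x 60 mm, 8 mm thick, with two 45-degree V supports 130 mm apart (each 16 mm long along x, cheeks about 35 mm wide over all and about 50 mm high); nothing between them, so the rod's middle is free to grasp
- rest_axis (a point): where the centre of the drift lies in the rest, 45 mm above the bench; axes as the rest's
- red_bin: red open tray fixed to the bench, 140 x 140 mm outside, 36 mm high, walls and floor 4 mm; origin under its centre
- yellow_bin: yellow open tray fixed to the bench, same size; origin under its centre
- oil_can_center (a point): upright green oil can, bystander, 64 mm diameter, 98 mm high; point at its centre
- bolt_cup_center (a point): upright steel cup, bystander, 60 mm diameter, 62 mm high; point at its centre
- wrench: wrench lying on the bench, bystander, 170 mm long along own x, about 10 mm high; origin on the bench near its middle
- bushing_a: same bushing; origin at its centre
- bushing_b: same bushing; origin at its centre
- drift: same drift rod; origin at its centre
Things that resemble listed ones, but are neither listed nor needed, are in the scene too. Several things have the shape of the rest; the one meant has the colours described above.

How it is judged:
On the way, in this order (a step that is already met when the one before it is completed fails the run):
1. a bushing is driven out of the work bore onto the rails by the drift standing in the bore (y of drift_center in the frame of fixture between -0.012 and 0.012 m and angle between the x axis of drift_center and the x axis of fixture, either way round below 0.15 rad and ((y of bushing_a_center in the frame of fixture between -0.006 and 0.006 m and z of bushing_a_center in the frame of fixture between 0.084 and 0.094 m and x of bushing_a_center in the frame of fixture between 0.031 and 0.045 m) or (y of bushing_b_center in the frame of fixture between -0.006 and 0.006 m and z of bushing_b_center in the frame of fixture between 0.084 and 0.094 m and x of bushing_b_center in the frame of fixture between 0.031 and 0.045 m)) and x of drift_center in the frame of fixture above -0.1 m).
2. the bushing is tested on the gauge pin with the drift behind it: the wide-holed one is fully on the pin, or the narrow-holed one is pressed against the pin's tip (y of drift_center in the frame of fixture between -0.012 and 0.012 m and angle between the x axis of drift_center and the x axis of fixture, either way round below 0.15 rad and ((y of bushing_a_center in the frame of fixture between -0.006 and 0.006 m and z of bushing_a_center in the frame of fixture between 0.084 and 0.094 m and x of bushing_a_center in the frame of fixture above 0.0695 m) or (y of bushing_b_center in the frame of fixture between -0.006 and 0.006 m and z of bushing_b_center in the frame of fixture between 0.084 and 0.094 m and x of bushing_b_center in the frame of fixture above 0.0445 m and contact force between bushing_b and gauge_pin above 1 N))), for 0.05 s.
At the end, for the whole second after the job is handed in: the tested bushing lies in its bin (wide hole: red, narrow hole: yellow); the other is still seated in the neighbour bore (4 mm); the drift lies in both Vs of its rest, centre within 30 mm of the rest's, in line within 0.12 rad; all at rest and let go (((x of bushing_a_center in the frame of red_bin between -0.06 and 0.06 m and y of bushing_a_center in the frame of red_bin between -0.06 and 0.06 m and z of bushing_a_center in the frame of red_bin between 0.01 and 0.034 m and x of bushing_b_center in the frame of fixture between -0.001 and 0.007 m and y of bushing_b_center in the frame of fixture between -0.064 and -0.056 m and z of bushing_b_center in the frame of fixture between 0.0855 and 0.0935 m) or (x of bushing_b_center in the frame of yellow_bin between -0.06 and 0.06 m and y of bushing_b_center in the frame of yellow_bin between -0.06 and 0.06 m and z of bushing_b_center in the frame of yellow_bin between 0.01 and 0.034 m and x of bushing_a_center in the frame of fixture between -0.001 and 0.007 m and y of bushing_a_center in the frame of fixture between -0.064 and -0.056 m and z of bushing_a_center in the frame of fixture between 0.0855 and 0.0935 m)) and distance between drift_center and rest_axis below 0.03 m and angle between the x axis of drift_center and the x axis of rest, either way round below 0.12 rad and z of drift_center in the frame of rest_axis between -0.006 and 0.006 m and y of drift_center in the frame of rest_axis between -0.006 and 0.006 m and linear speed of each of bushing_a, bushing_b, drift below 0.02 m/s); the robot touches nothing.
It fails at once if a bystander is moved by more than 20 mm or tipped over (distance of any of oil_can_center, bolt_cup_center, wrench from where it was at the start of the episode above 0.02 m or angle between any of oil_can_center, bolt_cup_center's own z axis and vertical above 0.5 rad).
It fails at once if a bushing falls onto the bench or is let fall into a bin from over about 40 mm ((height (world z) of bushing_a_center below 0.07 m and linear speed of bushing_a above 0.9 m/s) or (height (world z) of bushing_b_center below 0.07 m and linear speed of bushing_b above 0.9 m/s)).
It fails at once if the drift is forced against a bushing with more than 60 N (contact force between drift and bushing_a above 60 N or contact force between drift and bushing_b above 60 N).
It also fails if it takes over 54 s, if anything falls off the work surface, if the arm or the gripper's body presses on something with over 40 N, if the wrist force passes 120 N, or if a joint passes its speed limit or range.

## Working session

There is one attempt and no reset: what is moved stays moved. The work goes in short steps, Python scripts to look and compute and a shell command to move; the robot and the scene stay as the last step left them, time stands still between calls to the robot, and variables do not carry over. Pictures are saved under pics/ and viewed, at most 12 in all, crops included, and the job is handed in when it is done.

```bash
ls; mkdir -p pics; cat > h.py <<'E'
import numpy as np, cv2
from station import manip, get_image, boxes_of, place_of
def K(p): return np.array([[p['fx'],0,p['cx']],[0,p['fy'],p['cy']],[0,0,1.]])
def ray(p,uv):
    q=cv2.undistortPoints(np.array([[uv]],float),K(p),np.array(p['dist'],float))[0,0]
    T=np.array(p['cam_to_world']); d=T[:3,:3]@np.array([q[0],q[1],1]); return T[:3,3],d/np.linalg.norm(d)
def atz(p,uv,z):
    o,d=ray(p,uv); return o+d*(z-o[2])/d[2]
def tri(obs):
    A=np.zeros((3,3));b=np.zeros(3);R=[]
    for p,uv in obs:
        o,d=ray(p,uv); M=np.eye(3)-np.outer(d,d); A+=M;b+=M@o;R.append((M,o))
    x=np.linalg.solve(A,b); return x,[round(1000*np.linalg.norm(M@(x-o)),1) for M,o in R]
def proj(p,X):
    Ti=np.linalg.inv(np.array(p['cam_to_world']))
    r,_=cv2.Rodrigues(Ti[:3,:3]); return cv2.projectPoints(np.array(X,float).reshape(-1,3),r,Ti[:3,3],K(p),np.array(p['dist'],float))[0][:,0]
E
python3 - <<'E'
from h import *
np.set_printoptions(precision=3,suppress=True)
s=get_image('scene'); d=get_image('side')
cv2.imwrite('pics/scene.png',s['frame']); cv2.imwrite('pics/side.png',d['frame'])
for n in ['fixture','bore_entry','bore_exit','rails','pin_tip','gauge_pin','bushing_a_center','drift_center','rest','rest_axis','red_bin','yellow_bin','oil_can_center','bolt_cup_center','wrench']:
    for nm,p in (('scene',s),('side',d)):
        print(n,nm,[(np.round(r['xy']).tolist(),round(r['confidence'],2)) for r in place_of(p,n)[:4]])
for p in (s,d): print(np.array(p['cam_to_world'])[:3,3])
st=manip.get_state(); print(st, manip.tips_ahead)
E
```

```text
pics
fixture scene [([321.0, 300.0], 0.65)]
fixture side [([290.0, 287.0], 0.95)]
bore_entry scene [([316.0, 267.0], 0.9), ([300.0, 218.0], 0.56), ([321.0, 300.0], 0.2)]
bore_entry side [([294.0, 249.0], 0.87), ([334.0, 213.0], 0.53), ([258.0, 262.0], 0.32)]
bore_exit scene [([327.0, 280.0], 0.68), ([299.0, 216.0], 0.64)]
bore_exit side [([288.0, 266.0], 0.81)]
rails scene [([336.0, 284.0], 0.72), ([297.0, 215.0], 0.42)]
rails side [([293.0, 277.0], 0.69)]
pin_tip scene [([339.0, 290.0], 0.6), ([350.0, 292.0], 0.6), ([251.0, 240.0], 0.25)]
pin_tip side [([295.0, 283.0], 0.56), ([294.0, 256.0], 0.37)]
gauge_pin scene [([345.0, 293.0], 0.37)]
gauge_pin side [([293.0, 288.0], 0.5)]
bushing_a_center scene [([320.0, 273.0], 0.46)]
bushing_a_center side [([292.0, 259.0], 0.44)]
drift_center scene [([299.0, 216.0], 0.71), ([399.0, 394.0], 0.41)]
drift_center side [([343.0, 197.0], 0.78)]
rest scene [([302.0, 225.0], 0.92), ([344.0, 204.0], 0.91), ([295.0, 172.0], 0.87)]
rest side [([385.0, 162.0], 0.91), ([311.0, 160.0], 0.88), ([402.0, 206.0], 0.76), ([341.0, 211.0], 0.69)]
rest_axis scene
[... 515 characters left out ...]
up_center scene [([363.0, 276.0], 0.69), ([302.0, 224.0], 0.19)]
bolt_cup_center side [([346.0, 289.0], 0.59), ([257.0, 263.0], 0.56)]
wrench scene [([249.0, 235.0], 0.68)]
wrench side [([282.0, 201.0], 0.61)]
[1.062 0.73  1.017]
[0.499 0.681 0.72 ]
{'clock': 1.6, 'joint_pos': array([ 1.142,  0.091,  1.231,  0.   ,  1.82 , -0.057]), 'qd': array([ 0.   ,  0.   , -0.001, -0.   ,  0.001,  0.001]), 'tau': array([  0.001, -45.846, -41.808,   0.   ,   0.001,  -0.   ]), 'position': array([0.218, 0.559, 0.25 ]), 'tcp_rot': array([-0.581, -3.087, -0.   ]), 'wrist_force': array([0.647, 0.124, 0.199]), 'moment': array([-0.002, -0.017, -0.031]), 'gripper_force': 0.0, 'opening': 0.9968871008835373} 0.019
```

View pics/scene.png

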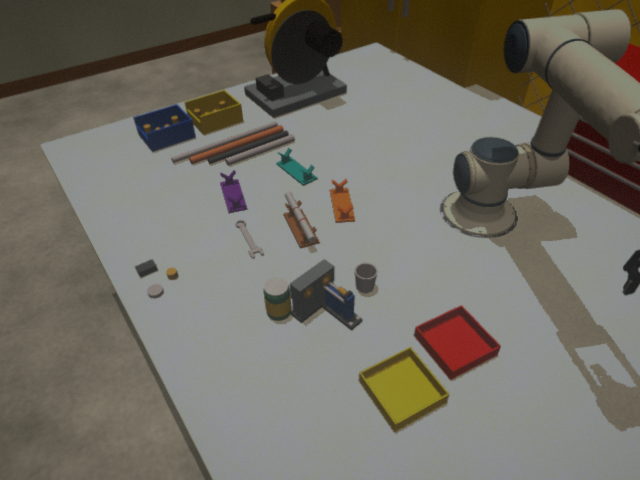

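View pics/side.png

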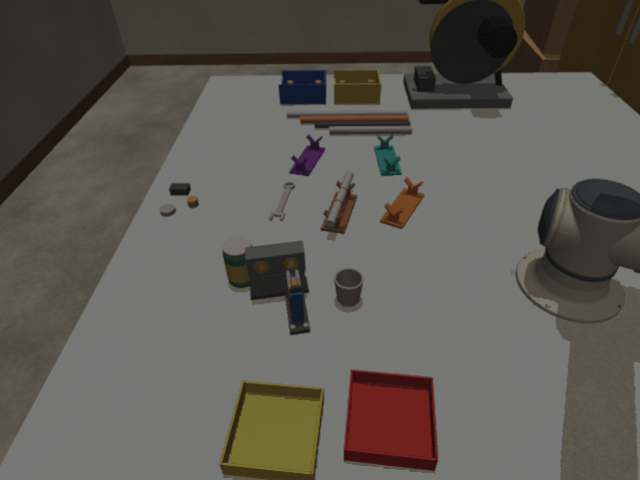

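```bash
python3 - <<'E'
import cv2
s=cv2.imread('pics/scene.png'); d=cv2.imread('pics/side.png')
import numpy as np
a=cv2.resize(s[150:350,215:415],(400,400),interpolation=cv2.INTER_CUBIC)
b=cv2.resize(d[130:330,220:420],(400,400),interpolation=cv2.INTER_CUBIC)
cv2.imwrite('pics/crop.png',np.hstack([a,b]))
E
```

```text
(no output)
```

View pics/crop.png

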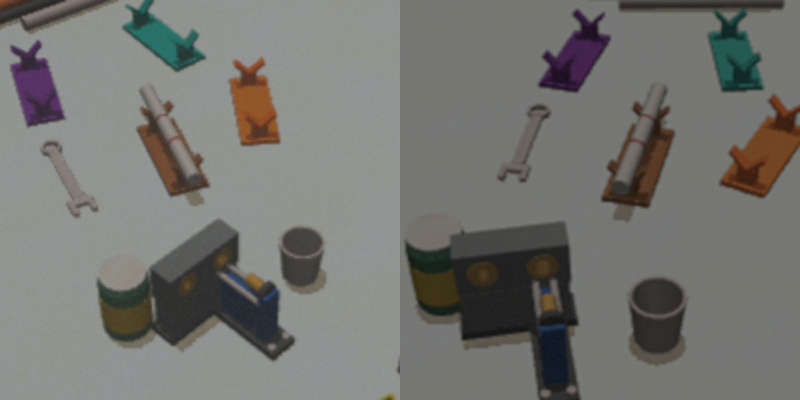

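The crops show four rest-shaped things in the scene view: purple (233,192), teal (297,167), orange (341,200) and brown wood (301,224). Only the brown one is wood-coloured and carries the silver rod with red bands, so that is the rest. The fixture is at (321,300) with the bushing end at about (326,281), the rails and blue post to its right, the oil can at (277,299) and the cup at (365,278).

```bash
python3 - <<'E'
from h import *
np.set_printoptions(precision=4,suppress=True)
s=get_image('scene'); d=get_image('side')
def pick(p,n,near):
    L=[r for r in place_of(p,n) if np.hypot(*(np.array(r['xy'])-near))<16]
    return L[0]['xy'] if L else None
T={'bore_entry':((316,267),(294,249)),'bore_exit':((327,280),(288,266)),'rails':((336,284),(293,277)),'pin_tip':((339,290),(295,283)),
'drift_center':((299,216),(341,197)),'rest':((302,225),(341,211)),'rest_axis':((301,219),(340,200)),'red_bin':((454,342),(391,421)),'yellow_bin':((403,392),(276,434)),
'oil_can_center':((276,301),(240,262)),'bolt_cup_center':((363,276),(346,289)),'wrench':((249,235),(282,201)),'fixture':((321,300),(290,287)),'gauge_pin':((345,293),(293,288))}
for n,(a,b) in T.items():
    u,v=pick(s,n,a),pick(d,n,b)
    if u is None or v is None: print(n,u,v); continue
    x,r=tri([(s,u),(d,v)]); print(n,x,r,np.round(u),np.round(v))
# rod ends by hand
print(manip.get_state()['clock'])
for n,a,b in (('rod near/end',(308,236),(334,222)),('rod far',(289,195),(349,177))):
    print(n,*tri([(s,a),(d,b)]))
E
```

```text
bore_entry [ 0.5918 -0.0181  0.0808] [np.float64(3.1), np.float64(3.1)] [314. 270.] [291. 252.]
bore_exit [0.5961 0.0444 0.1075] [np.float64(1.6), np.float64(1.6)] [327. 280.] [286. 262.]
rails [0.577  0.0609 0.0887] [np.float64(3.0), np.float64(3.0)] [337. 285.] [295. 276.]
pin_tip [0.5805 0.0748 0.0913] [np.float64(2.5), np.float64(2.5)] [339. 288.] [293. 280.]
drift_center [ 0.4814 -0.2771  0.0308] [np.float64(2.8), np.float64(2.8)] [298. 217.] [342. 196.]
rest [ 0.4935 -0.2312  0.0183] [np.float64(4.7), np.float64(4.7)] [303. 228.] [337. 213.]
rest_axis [ 0.4842 -0.2562  0.0403] [np.float64(5.4), np.float64(5.4)] [300. 216.] [340. 201.]
red_bin [ 0.4111  0.3055 -0.0109] [np.float64(1.0), np.float64(1.0)] [452. 346.] [388. 421.]
yellow_bin [ 0.595   0.3394 -0.0025] [np.float64(2.7), np.float64(2.7)] [404. 395.] [277. 435.]
oil_can_center [ 0.7063 -0.0287  0.0357] [np.float64(0.3), np.float64(0.3)] [275. 300.] [240. 262.]
bolt_cup_center [0.4703 0.0399 0.0318] [np.float64(6.4), np.float64(6.4)] [365. 276.] [349. 290.]
wrench [ 0.6359 -0.311  -0.0086] [np.float64(8.8), np.float64(8.8)] [248. 237.] [284. 205.]
fixture [0.592  0.0207 0.0113] [np.float64(0.1), np.float64(0.1)] [324. 299.] [292. 287.]
gauge_pin [0.5756 0.0958 0.0955] [np.float64(5.4), np.float64(5.4)] [346. 291.] [294. 288.]
3.1
rod near/end [ 0.5013 -0.1906  0.0212] [np.float64(3.3), np.float64(3.3)]
rod far [ 0.46   -0.3608  0.0422] [np.float64(4.6), np.float64(4.6)]
```

```bash
python3 -m creep '[{"dx":270,"dy":-540,"dz":60,"roll":-1.4},{"dx":270,"dy":-540,"dz":60,"roll":-1.4},{"dx":270,"dy":-540,"dz":60,"roll":-1.4},{"dx":270,"dy":-540,"dz":60,"roll":-1.4},{"dx":270,"dy":-540,"dz":60,"roll":-1.4},{"dx":270,"dy":-540,"dz":60,"roll":-1.4},{"dx":270,"dy":-540,"dz":60,"roll":-1.4},{"dx":270,"dy":-540,"dz":60,"roll":-1.4},{"dx":270,"dy":-540,"dz":60,"roll":-1.4},{"dx":270,"dy":-540,"dz":60,"roll":-1.4},{"dx":270,"dy":-540,"dz":60,"roll":-1.4},{"dx":270,"dy":-540,"dz":60,"roll":-1.4}]'
cat > look.py <<'E'
from h import *
import sys
np.set_printoptions(precision=4,suppress=True)
w=get_image('wrist'); cv2.imwrite(f'pics/{sys.argv[1]}.png',w['frame'])
np.save(f'pics/{sys.argv[1]}.npy',w,allow_pickle=True)
for n in sys.argv[2:]:
    print(n,[(np.round(r['xy'],1).tolist(),round(r['confidence'],2)) for r in place_of(w,n)[:3]])
print(np.array(w['cam_to_world'])); print(manip.get_state()['clock'])
E
python3 look.py w1 bore_entry bore_exit rails pin_tip drift_center rest_axis red_bin
```

```text
bore_entry []
bore_exit []
rails []
pin_tip []
drift_center []
rest_axis []
red_bin [([185.5, 432.7], 0.69)]
[[ 0.3632  0.8928  0.2666  0.1508]
 [ 0.9317 -0.3479 -0.1043  0.5855]
 [-0.0004  0.2863 -0.9581  0.3739]
 [ 0.      0.      0.      1.    ]]
3.5invalid input
```

View pics/w1.png

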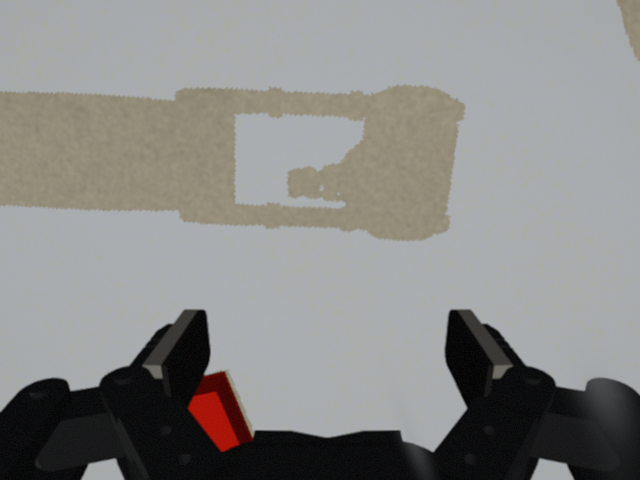

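```bash
python3 -m creep '[{"claw":1,"dx":270,"dy":-540,"dz":60,"roll":-1.4},{"claw":1,"dx":270,"dy":-540,"dz":60,"roll":-1.4},{"claw":1,"dx":270,"dy":-540,"dz":60,"roll":-1.4},{"claw":1,"dx":270,"dy":-540,"dz":60,"roll":-1.4},{"claw":1,"dx":270,"dy":-540,"dz":60,"roll":-1.4},{"claw":1,"dx":270,"dy":-540,"dz":60,"roll":-1.4},{"claw":1,"dx":270,"dy":-540,"dz":60,"roll":-1.4},{"claw":1,"dx":270,"dy":-540,"dz":60,"roll":-1.4},{"claw":1,"dx":270,"dy":-540,"dz":60,"roll":-1.4},{"claw":1,"dx":270,"dy":-540,"dz":60,"roll":-1.4},{"claw":1,"dx":270,"dy":-540,"dz":60,"roll":-1.4},{"claw":1,"dx":270,"dy":-540,"dz":60,"roll":-1.4}]'
python3 look.py w2 bore_entry bore_exit rails pin_tip gauge_pin drift_center rest_axis bolt_cup_center
```

```text
clock: 4.7
position: [0.4855, 0.0229, 0.3102]
tcp_rot: [2.433, 1.987, 0.001]
wrist_force: [1.1, 1.1, 0.7]
opening: 1.004
gripper_force: 0.0
bore_entry [([456.2, 214.8], 0.9)]
bore_exit []
rails [([429.2, 140.3], 0.9)]
pin_tip [([427.3, 124.8], 0.6)]
gauge_pin [([414.6, 98.2], 0.61)]
drift_center [([374.0, 429.4], 0.78), ([372.3, 399.1], 0.67), ([513.0, 167.5], 0.26)]
rest_axis [([244.3, 457.3], 0.92), ([371.8, 423.4], 0.78)]
bolt_cup_center [([308.7, 178.6], 0.81)]
[[ 0.9798 -0.1918 -0.0559  0.5005]
 [-0.1998 -0.9388 -0.2805  0.0942]
 [ 0.0013  0.286  -0.9582  0.4338]
 [ 0.      0.      0.      1.    ]]
5.15
```

```bash
python3 -m creep '[{"claw":0.7,"dx":0,"dy":-50,"dz":-20,"roll":0},{"claw":0.7,"dx":0,"dy":-95,"dz":-40,"roll":0},{"claw":0.7,"dx":0,"dy":-140,"dz":-60,"roll":0},{"claw":0.7,"dx":0,"dy":-185,"dz":-80,"roll":0},{"claw":0.7,"dx":0,"dy":-230,"dz":-100,"roll":0},{"claw":0.7,"dx":0,"dy":-250,"dz":-110,"roll":0},{"claw":0.7,"dx":0,"dy":-250,"dz":-110,"roll":0}]'
python3 look.py w3 drift_center rest_axis rest
python3 - <<'E'
from h import *
np.set_printoptions(precision=4,suppress=True)
w2=np.load('pics/w2.npy',allow_pickle=True).item();w3=np.load('pics/w3.npy',allow_pickle=True).item()
for n,uv,z in (('entry',(456.2,214.8),.09),('rails',(429.2,140.3),.0888),('tip',(427.3,124.8),.0888),('gp',(414.6,98.2),.0888),('cup',(308.7,178.6),.031),('drift',(372,428),.045)): print(n,atz(w2,uv,z))
cv2.imwrite('pics/w23.png',np.hstack([cv2.resize(w2['frame'][60:480,140:540],(400,420)),cv2.resize(w3['frame'][60:480,140:540],(400,420))]))
E
```

```text
clock: 5.85
position: [0.484, -0.2261, 0.1969]
tcp_rot: [-2.432, -1.983, 0.003]
wrist_force: [-0.2, 0.7, -0.7]
opening: 0.701
gripper_force: 0.0
drift_center [([342.5, 270.0], 0.7)]
rest_axis [([134.3, 320.5], 0.6)]
rest [([156.6, 297.3], 0.84), ([339.7, 243.1], 0.75), ([474.3, 462.7], 0.62)]
[[ 0.9795 -0.192  -0.0612  0.4998]
 [-0.2015 -0.9389 -0.2792 -0.155 ]
 [-0.0039  0.2858 -0.9583  0.3206]
 [ 0.      0.      0.      1.    ]]
6.05
entry [ 0.5956 -0.0056  0.09  ]
rails [0.5811 0.0619 0.0888]
tip [0.5813 0.0747 0.0888]
gp [0.5741 0.0975 0.0888]
cup [0.4721 0.0432 0.031 ]
drift [ 0.4838 -0.2558  0.045 ]
```

View pics/w23.png

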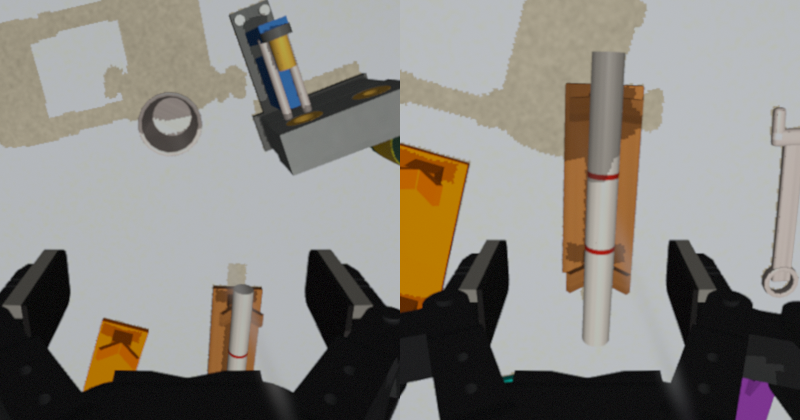

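The left half (w2) shows the block with bushings in the exit face at about (440,177) and (510,152), the blue post, rails and pin above them, and the cup at (309,178). The right half (w3) shows the drift in the brown rest, with red bands at (342,237) and (339,312) and ends at (348,112) and (336,405).

```bash
cat > m.py <<'E'
from h import *
np.set_printoptions(precision=4,suppress=True)
w2=np.load('pics/w2.npy',allow_pickle=True).item();w3=np.load('pics/w3.npy',allow_pickle=True).item()
print('band+y tri',*tri([(w2,(380,416)),(w3,(342,237))]))
print('end+y tri',*tri([(w2,(383,349)),(w3,(348,112))]))
a,b=[atz(w3,p,.056) for p in ((342,237),(339,312))]
e,f=[atz(w3,p,.056) for p in ((348,112),(336,405))]
print('bands',a,b,(a+b)/2,np.linalg.norm(a-b),np.degrees(np.arctan2(*(a-b)[[1,0]])))
print('ends',e,f,(e+f)/2,np.linalg.norm(e-f),np.degrees(np.arctan2(*(e-f)[[1,0]])))
g,h=[atz(w2,p,.09) for p in ((440,177),(510,152))]
v=(g-h)[:2]; print('exit',g,'nbr',h,np.linalg.norm(v),'yaw',np.degrees(np.arctan2(v[1],v[0]))-90)
E
python3 m.py; python3 -c "
import cv2
w=cv2.imread('pics/w2.png'); cv2.imwrite('pics/fx.png',cv2.resize(w[50:250,360:560],(600,600),interpolation=cv2.INTER_CUBIC))"
```

```text
band+y tri [ 0.4946 -0.2314  0.0557] [np.float64(1.3), np.float64(1.3)]
end+y tri [ 0.5131 -0.1522  0.0453] [np.float64(0.0), np.float64(0.0)]
bands [ 0.4934 -0.2313  0.056 ] [ 0.4806 -0.2859  0.056 ] [ 0.487  -0.2586  0.056 ] 0.05604423319241291 76.79541273646663
ends [ 0.5126 -0.1523  0.056 ] [ 0.4627 -0.3646  0.056 ] [ 0.4877 -0.2585  0.056 ] 0.21809422533580894 76.77408234646637
exit [0.5857 0.03   0.09  ] nbr [0.6473 0.0395 0.09  ] 0.06231396889997171 yaw -261.21851739207295
```

View pics/fx.png

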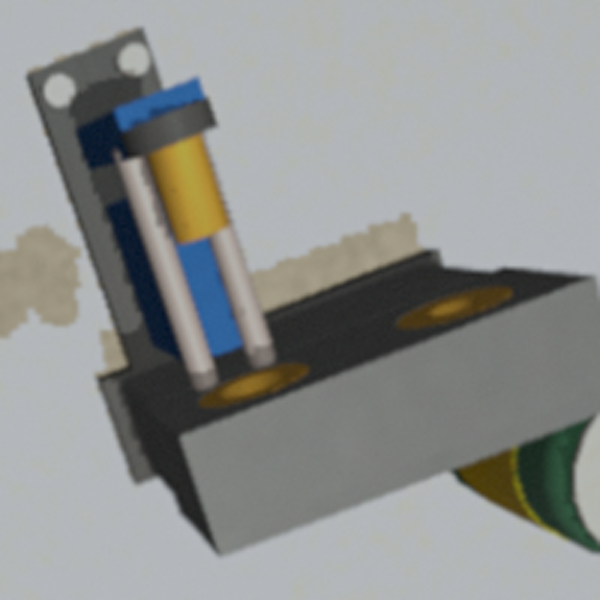

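The crop shows the block's top-face corners at (420,195), (433,234) and (557,143). The bushing faces are at (445,179) and (512,152), and the plate's far corners at (369,74) and (407,59).

```bash
cat > fit.py <<'E'
from m import *
from scipy.optimize import least_squares
F=np.array([(18,28,116),(-18,28,116),(18,-88,116),(18,0,90),(18,-60,90),(62,0,93),(124,20,10),(124,-20,10)])/1e3
U=np.array([(420,195),(433.3,234.3),(557.3,142.7),(445,178.7),(511.7,152.3),(427,128.5),(369.3,74.3),(406.7,59.3)])
def W(q):
    c,s=np.cos(q[2]),np.sin(q[2]); R=np.array([[c,-s,0],[s,c,0],[0,0,1]]); return F@R.T+[q[0],q[1],q[3]]
r=least_squares(lambda q:(proj(w2,W(q))-U).ravel(),[.59,.01,1.7,0],loss='soft_l1')
q=r.x; print('fixture',q,np.degrees(q[2])); print((proj(w2,W(q))-U).round(1).tolist())
E
python3 fit.py | tail -2
python3 -m creep '[{"claw":0.6,"dx":3,"dy":-33,"dz":-40,"roll":-0.03},{"claw":0.6,"dx":3,"dy":-33,"dz":-80,"roll":-0.03},{"claw":0.6,"dx":3,"dy":-33,"dz":-110,"roll":-0.03},{"claw":0.6,"dx":3,"dy":-33,"dz":-140,"roll":-0.03},{"claw":0.6,"dx":3,"dy":-33,"dz":-154,"roll":-0.03},{"claw":0.6,"dx":3,"dy":-33,"dz":-154,"roll":-0.03},{"claw":0.6,"dx":3,"dy":-33,"dz":-154,"roll":-0.03}]'
```

```text
fixture [ 0.5927  0.0105  1.7516 -0.0021] 100.3579441943951
[[-0.3, 0.2], [0.0, 1.2], [0.3, -0.7], [-1.1, -0.8], [-1.4, -0.1], [1.8, 0.2], [0.1, 0.4], [0.8, -0.1]]
clock: 6.75
position: [0.489, -0.2578, 0.0475]
tcp_rot: [2.46, 1.951, 0.001]
wrist_force: [0.0, 0.1, 1.0]
opening: 0.601
gripper_force: 0.0
```

```bash
python3 -m creep '[{"claw":0.1,"dx":-2,"dy":0,"dz":-2,"roll":0},{"claw":0.1,"dx":-2,"dy":0,"dz":-2,"roll":0},{"claw":0.1,"dx":-2,"dy":0,"dz":-2,"roll":0},{"claw":0.1,"dx":-2,"dy":0,"dz":-2,"roll":0},{"claw":0.1,"dx":-2,"dy":0,"dz":-2,"roll":0},{"claw":0.1,"dx":-2,"dy":0,"dz":-2,"roll":0}]'
```

```text
clock: 7.35
position: [0.487, -0.2585, 0.0455]
tcp_rot: [2.46, 1.949, 0.002]
wrist_force: [-0.1, -0.0, 6.1]
opening: 0.238
gripper_force: 58.8
```

```bash
python3 -m creep '[{"claw":0.1,"dx":0,"dy":0,"dz":40,"roll":0},{"claw":0.1,"dx":0,"dy":0,"dz":80,"roll":0},{"claw":0.1,"dx":33,"dy":30,"dz":80,"roll":0.1},{"claw":0.1,"dx":66,"dy":60,"dz":80,"roll":0.2},{"claw":0.1,"dx":100,"dy":90,"dz":70,"roll":0.3},{"claw":0.1,"dx":133,"dy":118,"dz":60,"roll":0.411},{"claw":0.1,"dx":133,"dy":118,"dz":45,"roll":0.411},{"claw":0.1,"dx":133,"dy":118,"dz":45,"roll":0.411},{"claw":0.1,"dx":133,"dy":118,"dz":45,"roll":0.411}]'
python3 look.py w4 drift_center
```

```text
clock: 8.25
position: [0.6179, -0.1405, 0.0877]
tcp_rot: [-2.013, -2.409, 0.002]
wrist_force: [-0.4, -0.4, -1.8]
opening: 0.235
gripper_force: 59.6
drift_center [([328.3, 340.4], 0.67)]
[[ 0.9841  0.1711  0.0485  0.6059]
 [ 0.1778 -0.9429 -0.2817 -0.0689]
 [-0.0024  0.2858 -0.9583  0.2113]
 [ 0.      0.      0.      1.    ]]
8.35
```

View pics/w4.png

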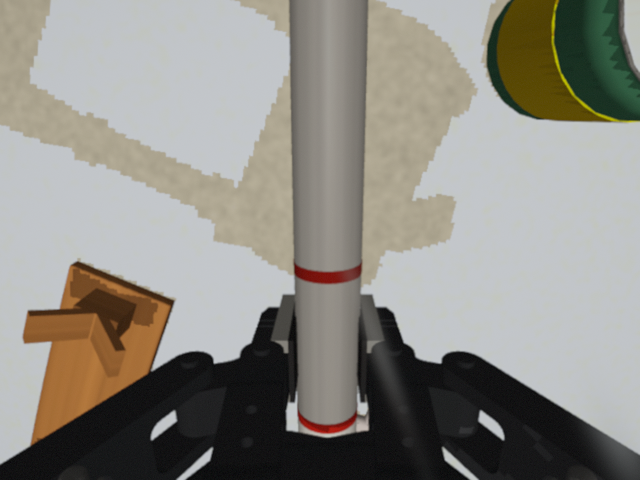

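```bash
python3 - <<'E'
from h import *
np.set_printoptions(precision=4,suppress=True)
st=manip.get_state(); print(st['clock'],st['position'],st['tcp_rot'])
w=np.load('pics/w4.npy',allow_pickle=True).item()
fx=np.array([.5927,.0105]);ex=np.array([np.cos(1.7516),np.sin(1.7516)]);ey=np.array([-ex[1],ex[0]])
p=st['position']
print('tcp in fixture',(p[:2]-fx)@ex,(p[:2]-fx)@ey)
g=cv2.cvtColor(w['frame'],cv2.COLOR_BGR2GRAY).astype(float)
for row in (30,150,240,300,400):
    l=cv2.GaussianBlur(w['frame'],(3,3),0)[row].astype(float); 
    dl=np.abs(np.diff(l.sum(1))); a=260+np.argmax(dl[260:310]); b=345+np.argmax(dl[345:385])
    P=atz(w,((a+b)/2+.5,row),p[2]); print(row,a,b,(P[:2]-fx)@ex,(P[:2]-fx)@ey)
E
```

```text
8.35 [ 0.6186 -0.1412  0.0895] [2.0147 2.4094 0.0001]
tcp in fixture -0.15384852832488766 0.0018447051424930428
30 289 367 -0.05617825192323555 0.001139677286720041
150 290 364 -0.08892036279981226 0.0014734917209455755
240 292 361 -0.11651304142501955 0.001677694184834327
300 280 373 -0.1369854866202412 0.0017202588566117597
400 294 359 -0.17630979951647677 0.0018022699814161257
```

```bash
python3 -m creep '[{"claw":0.1,"dx":1.3,"dy":0,"dz":0.5,"roll":0.003},{"claw":0.1,"dx":-0.5,"dy":9.8,"dz":0.5,"roll":0.003},{"claw":0.1,"dx":-2.3,"dy":19.7,"dz":0.5,"roll":0.003},{"claw":0.1,"dx":-3.7,"dy":27.6,"dz":0.5,"roll":0.003},{"claw":0.1,"dx":-3.7,"dy":27.6,"dz":0.5,"roll":0.003},{"claw":0.1,"dx":-3.7,"dy":27.6,"dz":0.5,"roll":0.003}]'
```

```text
clock: 8.95
position: [0.6153, -0.1119, 0.0892]
tcp_rot: [2.008, 2.416, -0.0]
wrist_force: [0.1, 0.3, -3.0]
opening: 0.239
gripper_force: 59.6
```

```bash
python3 -m creep '[{"claw":0.1,"dx":-0.7,"dy":3.9,"dz":0,"roll":0},{"claw":0.1,"dx":-1.4,"dy":7.9,"dz":0,"roll":0},{"claw":0.1,"dx":-2.2,"dy":11.8,"dz":0,"roll":0},{"claw":0.1,"dx":-2.9,"dy":15.7,"dz":0,"roll":0}]'
```

```text
clock: 9.35
position: [0.6129, -0.1002, 0.0898]
tcp_rot: [2.009, 2.408, -0.006]
wrist_force: [2.1, -11.9, -1.6]
opening: 0.237
gripper_force: 59.6
```

```bash
python3 -m creep '[{"claw":0.1,"dx":-0.7,"dy":3.9,"dz":0,"roll":0},{"claw":0.1,"dx":-1.4,"dy":7.9,"dz":0,"roll":0},{"claw":0.1,"dx":-2.2,"dy":11.8,"dz":0,"roll":0},{"claw":0.1,"dx":-2.9,"dy":15.7,"dz":0,"roll":0},{"claw":0.1,"dx":-3.6,"dy":19.7,"dz":0,"roll":0},{"claw":0.1,"dx":-3.9,"dy":21.6,"dz":0,"roll":0},{"claw":0.1,"dx":-3.9,"dy":21.6,"dz":0,"roll":0}]'
```

```text
clock: 10.05
position: [0.6084, -0.0745, 0.089]
tcp_rot: [-2.008, -2.415, -0.0]
wrist_force: [0.0, -0.5, -2.7]
opening: 0.237
gripper_force: 59.6
```

```bash
python3 -m creep '[{"claw":0.1,"dx":-0.4,"dy":2,"dz":0,"roll":0},{"claw":0.1,"dx":-0.7,"dy":3.9,"dz":0,"roll":0},{"claw":0.1,"dx":-1.1,"dy":5.9,"dz":0,"roll":0},{"claw":0.1,"dx":-1.4,"dy":7.9,"dz":0,"roll":0},{"claw":0.1,"dx":-1.4,"dy":7.9,"dz":0,"roll":0}]'
python3 -m creep '[{"claw":0.1,"dx":-0.2,"dy":1,"dz":0,"roll":0},{"claw":0.1,"dx":-0.4,"dy":2,"dz":0,"roll":0},{"claw":0.1,"dx":-0.4,"dy":2,"dz":0,"roll":0}]'
```

```text
clock: 10.55
position: [0.607, -0.0668, 0.0891]
tcp_rot: [-2.009, -2.415, -0.0]
wrist_force: [1.7, -0.7, -1.5]
opening: 0.234
gripper_force: 59.6
clock: 10.85
position: [0.6067, -0.0652, 0.0891]
tcp_rot: [-2.009, -2.415, -0.0]
wrist_force: [-0.8, -1.5, -2.4]
opening: 0.236
gripper_force: 59.6
```

```bash
python3 -m creep '[{"claw":0.1,"dx":-0.2,"dy":1,"dz":0,"roll":0},{"claw":0.1,"dx":-0.4,"dy":2,"dz":0,"roll":0},{"claw":0.1,"dx":-0.4,"dy":2,"dz":0,"roll":0}]'
python3 -m creep '[{"claw":0.1,"dx":-0.2,"dy":1,"dz":0,"roll":0},{"claw":0.1,"dx":-0.4,"dy":2,"dz":0,"roll":0},{"claw":0.1,"dx":-0.4,"dy":2,"dz":0,"roll":0}]'
```

```text
clock: 11.15
position: [0.6063, -0.063, 0.0891]
tcp_rot: [-2.009, -2.415, -0.0]
wrist_force: [0.1, 0.0, -1.2]
opening: 0.234
gripper_force: 59.6
clock: 11.45
position: [0.6059, -0.061, 0.0891]
tcp_rot: [-2.009, -2.415, -0.0]
wrist_force: [-0.1, -0.9, -1.6]
opening: 0.237
gripper_force: 59.6
```

```bash
python3 -m creep '[{"claw":0.1,"dx":-0.2,"dy":1.5,"dz":0,"roll":0},{"claw":0.1,"dx":-0.5,"dy":3,"dz":0,"roll":0},{"claw":0.1,"dx":-0.8,"dy":4.5,"dz":0,"roll":0},{"claw":0.1,"dx":-0.8,"dy":4.5,"dz":0,"roll":0}]'
python3 look.py w5 bushing_a_center pin_tip
```

```text
clock: 11.85
position: [0.6051, -0.0564, 0.0891]
tcp_rot: [-2.009, -2.415, -0.0]
wrist_force: [0.4, 0.7, -1.3]
opening: 0.235
gripper_force: 59.6
bushing_a_center []
pin_tip []
[[ 0.9832  0.1747  0.0523  0.5924]
 [ 0.1824 -0.9421 -0.2814  0.0152]
 [ 0.0001  0.2862 -0.9582  0.2127]
 [ 0.      0.      0.      1.    ]]
12.0
```

View pics/w5.png

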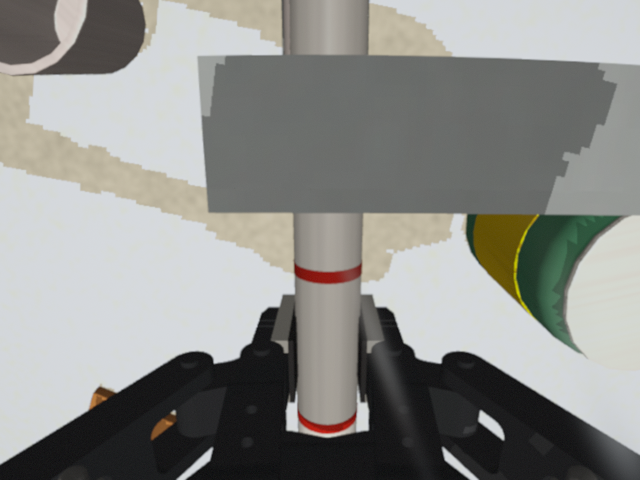

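The drift runs straight through the block (rod at columns 290–366, exit edge at row 55), clear of the can. It has gone well past the narrow-hole stop with almost no force, so I keep driving gently.

```bash
python3 -m creep '[{"claw":0.1,"dx":-0.4,"dy":2,"dz":0,"roll":0},{"claw":0.1,"dx":-0.7,"dy":4,"dz":0,"roll":0},{"claw":0.1,"dx":-1.1,"dy":6,"dz":0,"roll":0},{"claw":0.1,"dx":-1.4,"dy":8,"dz":0,"roll":0},{"claw":0.1,"dx":-1.8,"dy":10,"dz":0,"roll":0},{"claw":0.1,"dx":-2.1,"dy":12,"dz":0,"roll":0},{"claw":0.1,"dx":-2.1,"dy":12,"dz":0,"roll":0}]'
python3 -m creep '[{"claw":0.1,"dx":-0.2,"dy":1,"dz":0,"roll":0},{"claw":0.1,"dx":-0.4,"dy":2,"dz":0,"roll":0},{"claw":0.1,"dx":-0.4,"dy":2,"dz":0,"roll":0}]'
```

```text
clock: 12.7
position: [0.6029, -0.0443, 0.0891]
tcp_rot: [-2.009, -2.415, -0.0]
wrist_force: [0.0, -0.1, -2.3]
opening: 0.236
gripper_force: 59.6
clock: 13.0
position: [0.6026, -0.0426, 0.0891]
tcp_rot: [-2.009, -2.415, -0.0]
wrist_force: [0.1, -0.5, -2.4]
opening: 0.237
gripper_force: 59.6
```

```bash
python3 -m creep '[{"claw":0.1,"dx":-0.2,"dy":1,"dz":0,"roll":0},{"claw":0.1,"dx":-0.4,"dy":2,"dz":0,"roll":0},{"claw":0.1,"dx":-0.4,"dy":2,"dz":0,"roll":0}]'
python3 -m creep '[{"claw":0.1,"dx":-0.2,"dy":1,"dz":0,"roll":0},{"claw":0.1,"dx":-0.3,"dy":1.5,"dz":0,"roll":0},{"claw":0.1,"dx":-0.3,"dy":1.5,"dz":0,"roll":0}]'
```

```text
clock: 13.3
position: [0.6022, -0.0405, 0.0891]
tcp_rot: [-2.009, -2.415, -0.0]
wrist_force: [-0.1, -0.3, -2.5]
opening: 0.235
gripper_force: 59.6
clock: 13.6
position: [0.6019, -0.0392, 0.0892]
tcp_rot: [2.009, 2.415, -0.0]
wrist_force: [0.7, -0.7, -1.6]
opening: 0.242
gripper_force: 59.6
```

```bash
python3 -m creep '[{"claw":0.1,"dx":-0.2,"dy":1,"dz":0,"roll":0},{"claw":0.1,"dx":-0.3,"dy":1.5,"dz":0,"roll":0},{"claw":0.1,"dx":-0.3,"dy":1.5,"dz":0,"roll":0}]'
python3 -m creep '[{"claw":0.1,"dx":-0.2,"dy":1,"dz":0,"roll":0},{"claw":0.1,"dx":-0.3,"dy":1.5,"dz":0,"roll":0},{"claw":0.1,"dx":-0.3,"dy":1.5,"dz":0,"roll":0}]'
```

```text
clock: 13.9
position: [0.6018, -0.0392, 0.0893]
tcp_rot: [2.009, 2.412, -0.002]
wrist_force: [0.8, -6.5, -1.8]
opening: 0.234
gripper_force: 59.6
clock: 14.2
position: [0.6017, -0.039, 0.0896]
tcp_rot: [2.009, 2.41, -0.004]
wrist_force: [2.1, -10.1, -1.8]
opening: 0.234
gripper_force: 59.6
```

```bash
python3 -m creep '[{"claw":0.1,"dx":1.8,"dy":-9.8,"dz":-0.3,"roll":0},{"claw":0.1,"dx":5.4,"dy":-29.5,"dz":-0.3,"roll":0},{"claw":0.1,"dx":9.9,"dy":-54.1,"dz":-0.3,"roll":0},{"claw":0.1,"dx":14.4,"dy":-78.7,"dz":-0.3,"roll":0},{"claw":0.1,"dx":19.8,"dy":-108.2,"dz":0,"roll":0},{"claw":0.1,"dx":19.8,"dy":-108.2,"dz":0,"roll":0},{"claw":0.1,"dx":19.8,"dy":-108.2,"dz":40,"roll":0},{"claw":0.1,"dx":-15,"dy":-140,"dz":50,"roll":-0.14},{"claw":0.1,"dx":-50,"dy":-170,"dz":60,"roll":-0.28},{"claw":0.1,"dx":-85,"dy":-200,"dz":60,"roll":-0.414},{"claw":0.1,"dx":-115,"dy":-220,"dz":60,"roll":-0.414},{"claw":0.1,"dx":-115,"dy":-220,"dz":60,"roll":-0.414}]'
```

```text
clock: 15.4
position: [0.4834, -0.258, 0.1494]
tcp_rot: [-2.466, -1.946, 0.001]
wrist_force: [0.8, -0.2, -1.4]
opening: 0.237
gripper_force: 59.9
```

```bash
python3 -m creep '[{"claw":0.1,"dx":3.6,"dy":-0.5,"dz":-30,"roll":0.004},{"claw":0.1,"dx":3.6,"dy":-0.5,"dz":-65,"roll":0.004},{"claw":0.1,"dx":3.6,"dy":-0.5,"dz":-88,"roll":0.004},{"claw":0.1,"dx":3.6,"dy":-0.5,"dz":-97,"roll":0.004},{"claw":0.1,"dx":3.6,"dy":-0.5,"dz":-102.5,"roll":0.004},{"claw":0.1,"dx":3.6,"dy":-0.5,"dz":-102.5,"roll":0.004}]'
```

```text
clock: 16.0
position: [0.4898, -0.2558, 0.0476]
tcp_rot: [-2.457, -1.955, -0.0]
wrist_force: [-3.9, 2.2, -0.9]
opening: 0.238
gripper_force: 60.1
```

```bash
python3 -m creep '[{"claw":0.1,"dx":-2.8,"dy":-2,"dz":0,"roll":0},{"claw":0.1,"dx":-2.8,"dy":-2,"dz":-1.5,"roll":0},{"claw":0.1,"dx":-2.8,"dy":-2,"dz":-1.5,"roll":0}]'
```

```text
clock: 16.3
position: [0.4878, -0.2592, 0.0465]
tcp_rot: [2.457, 1.954, 0.001]
wrist_force: [-1.9, 0.2, 1.4]
opening: 0.235
gripper_force: 60.4
```

Nearly seated: release and rise straight up.

```bash
python3 -m creep '[{"claw":0.1,"dx":-0.8,"dy":0,"dz":-0.7,"roll":0},{"claw":0.35,"dx":-0.8,"dy":0,"dz":-0.7,"roll":0},{"claw":0.5,"dx":-0.8,"dy":0,"dz":-0.7,"roll":0},{"claw":0.5,"dx":-0.8,"dy":0,"dz":-0.7,"roll":0},{"claw":0.5,"dx":-0.8,"dy":0,"dz":20,"roll":0},{"claw":0.5,"dx":-0.8,"dy":0,"dz":60,"roll":0},{"claw":0.5,"dx":-0.8,"dy":10,"dz":110,"roll":0},{"claw":0.5,"dx":-0.8,"dy":30,"dz":150,"roll":0},{"claw":0.5,"dx":-0.8,"dy":30,"dz":150,"roll":0}]'
python3 look.py w6 drift_center rest_axis
python3 - <<'E'
from h import *
np.set_printoptions(precision=4,suppress=True)
w=np.load('pics/w6.npy',allow_pickle=True).item()
hsv=cv2.cvtColor(w['frame'],cv2.COLOR_BGR2HSV)
m=(((hsv[...,0]<5)|(hsv[...,0]>174))&(hsv[...,1]>160)&(hsv[...,2]>60)).astype(np.uint8)
n,l,s,c=cv2.connectedComponentsWithStats(m)
B=[c[i] for i in range(1,n) if s[i,4]>25]; print(B)
P=[atz(w,b,.056) for b in B]; print(P)
if len(P)==2: v=P[0]-P[1]; print((P[0]+P[1])/2,np.linalg.norm(v),np.degrees(np.arctan2(v[1],v[0])))
E
```

```text
clock: 17.2
position: [0.4887, -0.2283, 0.2034]
tcp_rot: [2.448, 1.951, 0.009]
wrist_force: [0.2, 0.4, 1.4]
opening: 0.501
gripper_force: 0.0
drift_center [([329.1, 265.5], 0.86)]
rest_axis [([131.5, 323.1], 0.94)]
[[ 0.9747 -0.2174 -0.0527  0.5042]
 [-0.2233 -0.9324 -0.2842 -0.1567]
 [ 0.0126  0.2887 -0.9573  0.3268]
 [ 0.      0.      0.      1.    ]]
17.35
[array([331.7582, 232.3516]), array([331.0714, 305.5714])]
[array([ 0.4938, -0.2317,  0.056 ]), array([ 0.4811, -0.2859,  0.056 ])]
[ 0.4874 -0.2588  0.056 ] 0.055629499969791066 76.77412737302922
```

```bash
python3 -m creep '[{"claw":0.65,"dx":16,"dy":45,"dz":15,"roll":0.1},{"claw":0.65,"dx":32,"dy":90,"dz":15,"roll":0.2},{"claw":0.65,"dx":48,"dy":135,"dz":15,"roll":0.3},{"claw":0.65,"dx":64,"dy":180,"dz":15,"roll":0.411},{"claw":0.65,"dx":80,"dy":225,"dz":15,"roll":0.411},{"claw":0.65,"dx":95,"dy":270,"dz":15,"roll":0.411},{"claw":0.65,"dx":95,"dy":270,"dz":15,"roll":0.411}]'
python3 look.py w7 bushing_a_center rails gauge_pin
```

```text
clock: 18.05
position: [0.5814, 0.0462, 0.2067]
tcp_rot: [-1.998, -2.418, 0.002]
wrist_force: [0.2, -0.9, -0.7]
opening: 0.648
gripper_force: 0.0
bushing_a_center [([334.0, 181.9], 0.88)]
rails [([333.3, 220.6], 0.81)]
gauge_pin []
[[ 0.982   0.1823  0.0496  0.5688]
 [ 0.1889 -0.9414 -0.2793  0.1174]
 [-0.0042  0.2837 -0.9589  0.3305]
 [ 0.      0.      0.      1.    ]]
18.25
```

View pics/w7.png

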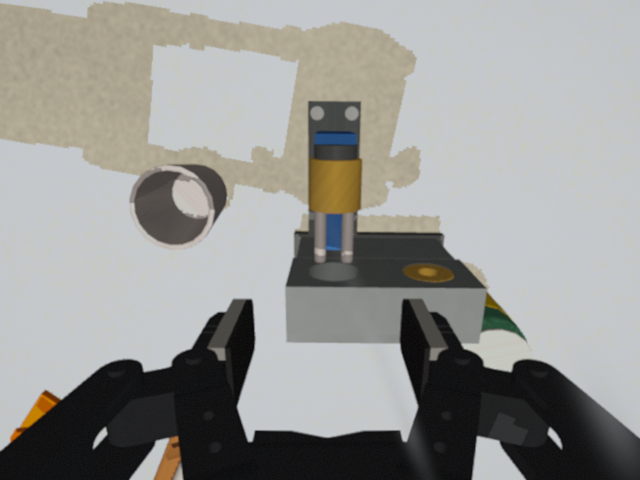

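The bushing sits on the pin against the dark shoulder at (335,185). The other bushing is still seated at (428,272), and the can and cup look undisturbed.

```bash
python3 - <<'E'
from h import *
np.set_printoptions(precision=4,suppress=True)
st=manip.get_state(); p=st['position']; print(p,st['tcp_rot'])
w=np.load('pics/w7.npy',allow_pickle=True).item()
fx=np.array([.5927,.0105]);ex=np.array([np.cos(1.7516),np.sin(1.7516)]);ey=np.array([-ex[1],ex[0]])
for n,uv,z in (('mid',(335,185),.1045),('net',(334,181.9),.0888),('l',(309,185),.0888),('r',(361,185),.0888),('far',(335,158),.1045),('near',(335,211),.1045)):
    P=atz(w,uv,z); print(n,P,(P[:2]-fx)@ex,(P[:2]-fx)@ey)
a=np.linalg.norm(atz(w,(309,185),.093)-atz(w,(361,185),.093)); print('diam at z=.093',a)
B=fx+.073*ex; print('target',B,'delta mm',(B-p[:2])*1e3, (np.array([0,0,.093])-p)[2]*1e3)
s=get_image('scene'); uv=[r['xy'] for r in place_of(s,'bushing_a_center')[:1]]
if uv: print('tri',*tri([(w,(334,183)),(s,uv[0])]),uv)
E
```

```text
[0.5808 0.0401 0.2086] [-2.0082 -2.4138  0.0034]
mid [0.5787 0.0844 0.1045] 0.07525156055500828 0.00045896603094938444
net [0.5785 0.0839 0.0888] 0.07472136805912143 0.0008186324085847737
l [0.5642 0.0792 0.0888] 0.07272381125201491 0.015707061574015427
r [0.5946 0.0851 0.0888] 0.07304349905324585 -0.015313066053152632
far [0.5758 0.099  0.1045] 0.09013087297634283 0.0006719596580097977
near [0.5816 0.0699 0.1045] 0.06043909977349394 0.0002441816073710928
diam at z=.093 0.030482678155743976
target [0.5796 0.0823] delta mm [-1.246 42.199] -115.58113625985445
tri [0.5778 0.0842 0.09  ] [np.float64(1.1), np.float64(1.1)] [[343.2, 291.9]]
```

```bash
python3 -m creep '[{"claw":0.65,"dx":-1.8,"dy":43,"dz":0,"roll":0},{"claw":0.65,"dx":-1.8,"dy":43,"dz":-40,"roll":0},{"claw":0.65,"dx":-1.8,"dy":43,"dz":-75,"roll":0},{"claw":0.65,"dx":-1.8,"dy":43,"dz":-100,"roll":0},{"claw":0.65,"dx":-1.8,"dy":43,"dz":-115,"roll":0},{"claw":0.65,"dx":-1.8,"dy":43,"dz":-115,"roll":0}]'
python3 -m creep '[{"claw":0.2,"dx":0,"dy":0,"dz":0,"roll":0},{"claw":0.2,"dx":0,"dy":0,"dz":0,"roll":0},{"claw":0.2,"dx":0,"dy":0,"dz":0,"roll":0},{"claw":0.2,"dx":0,"dy":0,"dz":0,"roll":0},{"claw":0.2,"dx":0,"dy":0,"dz":0,"roll":0}]'
```

```text
clock: 18.95
position: [0.5782, 0.0831, 0.0926]
tcp_rot: [-2.008, -2.412, 0.005]
wrist_force: [0.1, -0.3, -0.8]
opening: 0.654
gripper_force: 0.0
clock: 19.45
position: [0.5791, 0.0836, 0.0981]
tcp_rot: [2.008, 2.415, -0.001]
wrist_force: [-8.5, -1.9, 5.6]
opening: 0.35
gripper_force: 59.9
```

```bash
python3 -m creep '[{"claw":0.2,"dx":-0.6,"dy":-3,"dz":0.5,"roll":0},{"claw":0.2,"dx":0.3,"dy":-8,"dz":0.5,"roll":0},{"claw":0.2,"dx":1.0,"dy":-12,"dz":0.5,"roll":0},{"claw":0.2,"dx":1.0,"dy":-12,"dz":0.5,"roll":0}]'
```

```text
clock: 19.85
position: [0.5813, 0.0724, 0.0982]
tcp_rot: [2.007, 2.415, 0.005]
wrist_force: [-4.0, 1.9, 5.2]
opening: 0.349
gripper_force: 60.0
```

```bash
python3 -m creep '[{"claw":0.2,"dx":0.4,"dy":-5,"dz":0,"roll":0},{"claw":0.2,"dx":1.3,"dy":-10,"dz":0,"roll":0},{"claw":0.2,"dx":2.2,"dy":-15,"dz":0,"roll":0},{"claw":0.2,"dx":3.1,"dy":-20,"dz":0,"roll":0},{"claw":0.2,"dx":3.1,"dy":-20,"dz":0,"roll":0},{"claw":0.2,"dx":3.1,"dy":-20,"dz":5,"roll":0},{"claw":0.2,"dx":3.1,"dy":-20,"dz":5,"roll":0}]'
```

```text
clock: 20.55
position: [0.5843, 0.0518, 0.1017]
tcp_rot: [2.007, 2.414, 0.002]
wrist_force: [-0.2, 0.2, -0.7]
opening: 0.351
gripper_force: 59.5
```

```bash
python3 -m creep '[{"claw":0.2,"dx":0,"dy":0,"dz":40,"roll":0},{"claw":0.2,"dx":0,"dy":0,"dz":85,"roll":0},{"claw":0.2,"dx":-30,"dy":36,"dz":100,"roll":0},{"claw":0.2,"dx":-58,"dy":72,"dz":100,"roll":0},{"claw":0.2,"dx":-87,"dy":108,"dz":100,"roll":0},{"claw":0.2,"dx":-116,"dy":144,"dz":100,"roll":0},{"claw":0.2,"dx":-145,"dy":180,"dz":100,"roll":0},{"claw":0.2,"dx":-173,"dy":215,"dz":100,"roll":0},{"claw":0.2,"dx":-173,"dy":215,"dz":100,"roll":0}]'
python3 look.py w8 red_bin
python3 - <<'E'
from h import *
np.set_printoptions(precision=4,suppress=True)
w=np.load('pics/w8.npy',allow_pickle=True).item()
for r in place_of(w,'red_bin')[:2]: print(r, atz(w,r['xy'],0))
hsv=cv2.cvtColor(w['frame'],cv2.COLOR_BGR2HSV)
m=(((hsv[...,0]<6)|(hsv[...,0]>174))&(hsv[...,1]>150)&(hsv[...,2]>40)).astype(np.uint8)
ys,xs=np.nonzero(m); print(xs.min(),xs.max(),ys.min(),ys.max())
c=max(cv2.findContours(m,0,2)[0],key=cv2.contourArea); print(cv2.approxPolyDP(c,8,True)[:,0].tolist())
print(manip.get_state()['position'])
E
```

```text
clock: 21.45
position: [0.4078, 0.2708, 0.2008]
tcp_rot: [-2.0, -2.421, -0.002]
wrist_force: [0.4, -1.1, -1.3]
opening: 0.354
gripper_force: 60.0
red_bin [([341.0, 163.7], 0.79)]
[[ 0.982   0.1813  0.0539  0.3947]
 [ 0.1891 -0.9414 -0.2794  0.342 ]
 [ 0.0001  0.2846 -0.9587  0.3246]
 [ 0.      0.      0.      1.    ]]
21.55
{'xy': [341.0, 163.7], 'confidence': 0.79} [0.4117 0.3121 0.    ]
226 468 38 281
[[275, 38], [226, 231], [402, 281], [468, 101]]
[0.411  0.267  0.2006]
```

View pics/w8.png

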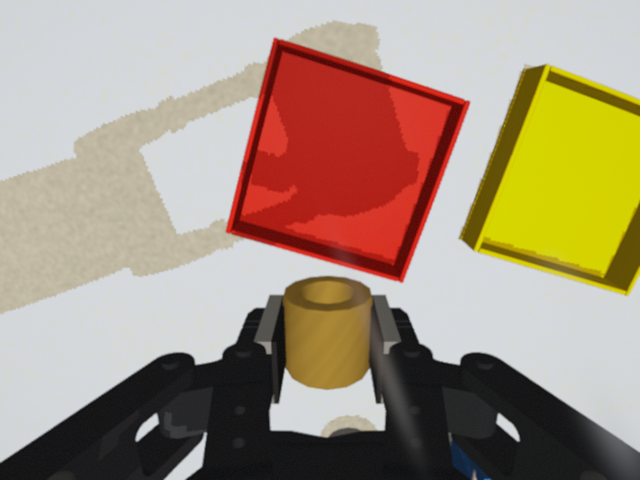

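The bushing is held level at (328,330), and the red bin ahead is empty, with its centre at about (341,164), which is world (0.412, 0.312).

```bash
python3 -m creep '[{"claw":0.2,"dx":1,"dy":45,"dz":0,"roll":-0.14},{"claw":0.2,"dx":1,"dy":45,"dz":-40,"roll":-0.27},{"claw":0.2,"dx":1,"dy":45,"dz":-80,"roll":-0.27},{"claw":0.2,"dx":1,"dy":45,"dz":-115,"roll":-0.27},{"claw":0.2,"dx":1,"dy":45,"dz":-145,"roll":-0.27},{"claw":0.2,"dx":1,"dy":45,"dz":-160,"roll":-0.27},{"claw":0.2,"dx":1,"dy":45,"dz":-168,"roll":-0.27},{"claw":0.2,"dx":1,"dy":45,"dz":-168,"roll":-0.27},{"claw":0.2,"dx":1,"dy":45,"dz":-168,"roll":-0.27}]'
```

```text
clock: 22.5
position: [0.4127, 0.3126, 0.0343]
tcp_rot: [2.315, 2.123, 0.004]
wrist_force: [-0.3, -0.7, -1.2]
opening: 0.349
gripper_force: 60.0
```

```bash
python3 -m creep '[{"claw":0.2,"dx":0,"dy":0,"dz":-2,"roll":0},{"claw":0.2,"dx":0,"dy":0,"dz":-3,"roll":0},{"claw":0.2,"dx":0,"dy":0,"dz":-3,"roll":0},{"claw":0.4,"dx":0,"dy":0,"dz":-3,"roll":0},{"claw":0.5,"dx":0,"dy":0,"dz":-3,"roll":0},{"claw":0.55,"dx":0,"dy":0,"dz":-3,"roll":0},{"claw":0.55,"dx":0,"dy":0,"dz":-3,"roll":0},{"claw":0.55,"dx":0,"dy":0,"dz":20,"roll":0},{"claw":0.55,"dx":0,"dy":0,"dz":60,"roll":0},{"claw":0.55,"dx":0,"dy":-20,"dz":110,"roll":0},{"claw":0.55,"dx":0,"dy":-50,"dz":160,"roll":0},{"claw":0.55,"dx":0,"dy":-50,"dz":160,"roll":0}]'
python3 look.py w9 bushing_a_center red_bin
python3 - <<'E'
from h import *
np.set_printoptions(precision=4,suppress=True)
w=np.load('pics/w9.npy',allow_pickle=True).item()
for n,z in (('bushing_a_center',.02),('red_bin',0)):
    for r in place_of(w,n)[:1]: print(n,atz(w,r['xy'],z))
s=get_image('scene');d=get_image('side')
cv2.imwrite('pics/end.png',np.hstack([cv2.resize(s['frame'][150:450,200:500],(400,400)),cv2.resize(d['frame'][130:480,160:510],(400,400))]))
E
```

```text
clock: 23.7
position: [0.4133, 0.2617, 0.1993]
tcp_rot: [2.314, 2.12, 0.014]
wrist_force: [0.3, 0.7, -0.2]
opening: 0.551
gripper_force: 0.0
bushing_a_center [([315.0, 153.2], 0.75)]
red_bin [([522.1, 438.1], 0.15)]
[[ 0.9962 -0.0859 -0.0162  0.4192]
 [-0.087  -0.9556 -0.2816  0.3337]
 [ 0.0087  0.2819 -0.9594  0.3232]
 [ 0.      0.      0.      1.    ]]
23.85
bushing_a_center [0.4111 0.3123 0.02  ]
red_bin [0.5926 0.0135 0.    ]
```

View pics/end.png

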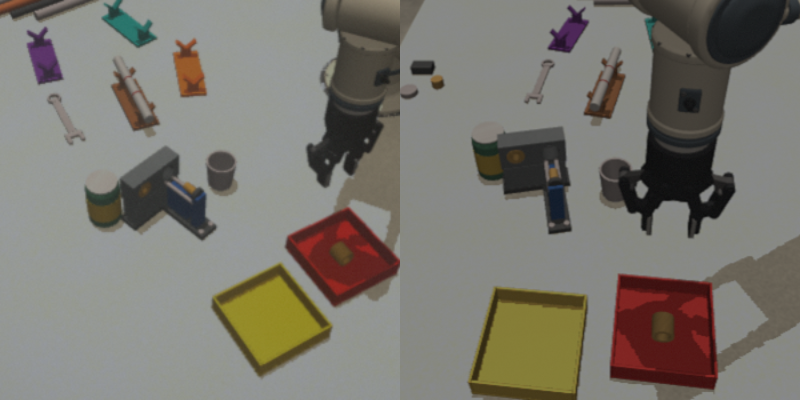

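The bushing lies in the middle of the red bin, at left-half pixel (342,254) and right-half pixel (663,327). The drift is in its rest, the other bushing is seated, and the can, cup and wrench are where they were, so I hand in.

```bash
python3 -c "
from station import manip
print(manip.job_done())"
```

```text
the job is handed in; nothing more can be done
None
```

I drove the bushing from the work bore; it slid over the gauge pin to its shoulder (wide hole), so I laid it in the red bin, put the drift back in its rest and handed the job in at about 24 s; no verdict was returned.

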